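# Fit the funnel arm to the filling stand with a quarter-turn thumbscrew

## Robot

A 6-joint arm with a two-finger parallel gripper is mounted at the origin on the work surface. World frame = base frame: x ahead of the robot, y to its left, z up, the work surface at z = 0. Lengths are in m, angles in rad, forces in N, time in s.
With the tool pointing down it reaches from about 0.35 to 0.925 m from the base axis. Payload 6.4 kg.
Tool frame: the origin (TCP) lies on the centre line of the jaws, within the pads' length; the fingertips stand bot.nose_length ahead of it and the grasp point (between the pads) lies 6 mm ahead of it (bot.nose_length is the distance from the TCP to the fingertips, in m); z points along the fingers, y is the line along which they close (so a half turn about z gives the same grasp; the last joint's range is limited). The gripper opens to 94 mm and grips with 3 to 60 N. Pads are 16 mm wide; open, the fingers measure 119 mm over their backs; the gripper's body (75 mm by 177 mm) begins 78 mm behind the grasp point.
Start: joints at [-1.359, 0.245, 1.558, -0, 1.339, -0.174], TCP at [0.245, -0.602, 0.2] pointing down, gripper open.
Joint ranges: [-3.13, 3.13], [-1.02, 2.26], [0.13, 2.54], [-0.95, 4.09], [0.21, 2.88], [-2.74, 2.74]. Speed limits (rad/s): [2.57, 2.57, 3.14, 3.14, 3.14, 3.14].

## Interface

Orientations are given as [roll, pitch, yaw] about the fixed x, y, z axes, in that order (R = Rz(yaw) Ry(pitch) Rx(roll)).
In Python, from plant import telemetry, viewer, bot gives the robot as it stands.
- The arm moves only by the tool jog_arm, never from a script. Its argument "moves" is one flat list of numbers, 5 for each row, row after row: the shift along the tool's x, y, z in m, then the turn about the tool's z in degrees, then the opening, from 0 (shut) to 1 (fully open). A call has 1 to 12 rows; each row is the pose to reach, as a shift and turn from the pose commanded when the call began, along the tool's axes at that moment; what a row does not reach only later rows make up. A row lasts 1/8 s, in which the tool goes at most 62.5 mm and 10.7 degrees, less where a joint would pass 70% of its speed; a pose out of reach is approached as far as the arm can. A call with a gripper value outside its range is refused whole. The fingers move at their own pace and stop on an object; "squeeze" is the grip in N (left out, the last holds). Time passes only in rows, so rows that repeat a pose let the fingers close. It gives the time, the measured TCP pose, the force, the opening and the grip force at its end, in the units of the state.
- telemetry.get_state(): the state, without advancing time (a new reading comes with each control period).
- viewer.grab_frame(name): name is "side" or "top"; returns a dict with "image" (400x640x3 uint8, red, green, blue), "range_z" (400x640 float32, m along the optical axis (not along the pixel's ray), 0 where there is no reading), "intrinsics" (3x3 intrinsics, pixels), "k1" (the pictures are not rectified: a ray, as slopes to the right and down, at radius r is drawn at 1 + k1 r^2 times it, then the intrinsics apply), "world_from_camera" (4x4, takes a point from camera to world coordinates). Camera axes: x right, y down, z forward; pixel columns grow to the right and rows downward; lengths in m; the calibration is good to about 2 mm. A picture is of the moment at which its call begins.
- bot.finish_job(): hands the job in; it is judged then, once.
The state is a dict: "time_s": time; "joints": joint angles; "joint_velocities": joint speeds; "effort": joint torques, N m; "ee_pos": TCP position; "tool_rot": TCP orientation; "force": force on the tool from outside, world axes, zero at the start; "ft_torque": the same for the moment, N m; "gripper_width": finger opening in m; "finger_force": force on a finger pad.
Only numpy, scipy, OpenCV 4.12 (cv2) and the standard library are available. Lean on these libraries where they do the work, as an engineer would, in place of code of your own. Each camera call takes 0.05 s, during which the arm holds its last target. There are 200 camera calls.

## Task

Fit the ring arm to the filling stand: set its channel over the stand's bracket, ring over the bottle, and slide it back until it meets the stop, so that the two slotted holes line up. Then pass the brass thumbscrew down through both holes, press it against its spring and turn it a quarter turn clockwise, so that it stays locked with its wings along the arm. Feel your way: do not jam or force anything, and leave the other things on the table where they are.

Things in the scene. Friction and masses are not known exactly. Their poses are not given: they have to be found in the camera images.
- bracket_nominal (a point): NOMINAL centre of the slotted hole (12 mm along x, 22 along y, right through) in the stand's bracket, on its top face, 150 mm above the table. The real hole lies up to 18 mm off along x, either way: its reach was set by hand and not measured (clamped, it does not move); y and height are true. x: level, along the bracket, towards stop and post; y: across; z: up
- stand: Cast-iron filling stand, fixed. Axes as bracket_nominal; origin on the table below it. Bracket: level steel bar 34 mm wide, 10 thick, free beneath, from 65 mm to -x of the real hole to an upright stop plate 35 mm to +x of it, 50 wide, rising 14 above the bar. Behind: clamping head and post, top 165 mm. Lugs under the bar let a pin that came through turn 90 degrees clockwise from above only
- channel_hole (a point): Hole centre (12 mm along x, 24 along y) on top of the loose ring arm's channel. Steel channel, open below, 45 mm wide (37 inside), 14 tall, web 4; lies flat. It reaches 35 mm to +x of the hole (end that meets the stop) and 75 to -x, then a wire ring 83 mm across, centre 114 from the hole. On the bracket this point is 4 mm above the bar's top and the arm stays by itself, 1.5 mm play each side
- channel_grip (a point): Balance point of the ring arm, 40 mm to -x of channel_hole on the channel's middle line, half-way up (7 mm above its underside): grip the 45 mm width here. Same axes as channel_hole. 0.26 kg
- screw_wing (a point): Centre of the thumbscrew's flat brass wing: 33 mm along x, 8 thick along y (grip there), 21 tall, z up. Below it: underside of the 30 mm spring cup 40 mm (at rest), cross pin 52 (lies along x, 18 long, 5 thick), tip of the 10 mm shank 57. Goes in with the wing along the slots' y. Stands in the middle slot of a wooden block 170 x 56 x 40 mm, wing along the block. 0.09 kg
- screw_cup (a joint): How far the thumbscrew's spring cup is pressed in, m: 0 at rest (2 N), 0.0045 (9 N), 0.008 solid (14 N). The cup lands on the arm with the wing centre 40 mm above the arm's top; pressed in 5 to 8 mm more the cross pin is clear below the bracket and turns; locked and let go it stays at about 0.0045
- oil_bottle: Green bottle, 52 mm across, 105 tall, on the stand's 14 mm base plate, under where the ring goes; leave alone. Origin: underside
- knurled: Knurled round-headed screw in the wooden block, 58 mm along it from the thumbscrew; leave alone. Origin: underside of its head
- hexbolt: Hexagon bolt in the wooden block, 58 mm the other way; leave alone. Origin: underside of its head
- funnel: Dark iron funnel, mouth down, 110 mm across, 100 tall; leave alone. Origin: underside
- jug: Terracotta mug, 90 mm across, 100 tall; leave alone. Origin: underside
- bowl: White bowl, 110 mm across, 45 tall; leave alone. Origin: underside
- vial: Amber vial, 36 mm across, 75 tall; leave alone. Origin: underside
Things that resemble listed ones, but are neither listed nor needed, are in the scene too. Leave any pink or turquoise look-alike of the part that bears screw_wing alone. Of the things that look like the part that bears channel_hole, the larger one is meant.

How it is judged:
On the way, in this order (a step that is already met when the one before it is completed fails the run):
1. the ring arm's channel sits on the bracket, level (x of channel_hole in the frame of bracket_nominal between -0.0215 and 0.0215 m and y of channel_hole in the frame of bracket_nominal between -0.004 and 0.004 m and z of channel_hole in the frame of bracket_nominal between 0.001 and 0.007 m and angle between channel_hole's own z axis and vertical below 0.06 rad and angle between the x axis of channel_hole and the x axis of bracket_nominal, either way round below 0.1 rad), for 0.2 s.
2. with the arm on the bracket, the thumbscrew stands through both holes, down to its cup (all of step 1 and horizontal distance between screw_wing and channel_hole below 0.005 m and z of screw_wing in the frame of channel_hole below 0.041 m and angle between screw_wing's own z axis and vertical below 0.15 rad), for 0.1 s.
At the end, for the whole second after the job is handed in: Arm level on the bracket (height within 3 mm, across within 4 mm, along it within 6 degrees); thumbscrew upright through both holes (within 5 mm of the arm hole), wings within 34 degrees of the bracket line, its spring cup held pressed in 3 to 6.5 mm, and let go (all of step 1 and horizontal distance between screw_wing and channel_hole below 0.005 m and angle between screw_wing's own z axis and vertical below 0.12 rad and angle between the x axis of screw_wing and the x axis of bracket_nominal, either way round below 0.6 rad and value of joint screw_cup between 0.003 and 0.0065 m); the robot touches nothing.
It fails at once if the arm was jammed against the stand (over 28 N) (contact force between ringarm and stand above 28 N).
It fails at once if the thumbscrew was forced against the arm or the stand (over 35 N) (contact force between thumbscrew and ringarm above 35 N or contact force between thumbscrew and stand above 35 N).
It fails at once if another thing was displaced by more than 30 mm (distance of any of oil_bottle, funnel, jug, bowl, vial, knurled, hexbolt from where it was at the start of the episode above 0.03 m).
It also fails if it takes over 72 s, if anything falls off the work surface, if the arm or the gripper's body presses on something with over 40 N, if the wrist force passes 120 N, or if a joint passes its speed limit or range.

## Working session

There is one attempt and no reset: what is moved stays moved. The work goes in short steps, Python scripts to look and compute and a tool call to move; the robot and the scene stay as the last step left them, time stands still between calls to the robot, and variables do not carry over. Pictures are saved under pics/ and viewed, at most 10 in all, crops included, and the job is handed in when it is done.

Besides the shell and the picture viewer there is one more tool, called by a JSON object that holds its "name" and its "arguments". jog_arm: Moves the arm, as the interface text tells. Its arguments: {"type":"object","properties":{"moves":{"type":"array"},"squeeze":{"type":"number"}},"required":["moves"]}

```bash
ls; mkdir -p pics
cat > h.py <<'E'
import numpy as np, cv2
from plant import telemetry, viewer, bot
def grab(n):
    f=viewer.grab_frame(n); np.savez(f'{n}.npz',**f); return f
def load(n): return np.load(f'{n}.npz')
def pts(f):
    h,w=f['range_z'].shape; v,u=np.mgrid[0:h,0:w]
    K=f['intrinsics']; k=float(f['k1'])
    p=cv2.undistortPoints(np.stack([u,v],-1).reshape(-1,1,2).astype(np.float64),K,np.array([k,0,0,0.])).reshape(h,w,2)
    z=f['range_z']; P=np.dstack([p[...,0]*z,p[...,1]*z,z,np.ones_like(z)])
    W=P@f['world_from_camera'].T
    W[z==0]=np.nan
    return W[...,:3]
def proj(f,X):
    c=np.linalg.inv(f['world_from_camera'])@np.append(X,1); s=c[:2]/c[2]; s=s*(1+float(f['k1'])*(s@s))
    return (f['intrinsics']@np.append(s,1))[:2]
def ray(f,u,v,zw):
    p=cv2.undistortPoints(np.array([[[u,v]]],float),f['intrinsics'],np.array([float(f['k1']),0,0,0.])).ravel()
    T=f['world_from_camera']; d=T[:3,:3]@np.append(p,1); o=T[:3,3]
    return o+d*(zw-o[2])/d[2]
E
python3 - <<'E'
from h import *
for n in('top','side'):
    f=grab(n); cv2.imwrite(f'pics/{n}0.png',f['image'][...,::-1]); print(n,f['world_from_camera'].round(3).tolist(),f['intrinsics'].tolist(),f['k1'])
s=telemetry.get_state();print(s, bot.nose_length)
E
```

```text
pics
top [[-0.01, -0.997, 0.077, 0.517], [-1.0, 0.01, -0.002, 0.046], [0.001, -0.077, -0.997, 1.442], [0.0, 0.0, 0.0, 1.0]] [[421.2013831507219, 0.0, 321.8925283544673], [0.0, 421.2013831507219, 198.05249009573166], [0.0, 0.0, 1.0]] -0.0763529094016368
side [[-0.894, -0.347, 0.284, 0.275], [-0.448, 0.671, -0.59, 0.827], [0.014, -0.655, -0.755, 1.124], [0.0, 0.0, 0.0, 1.0]] [[512.33913220082, 0.0, 313.71596043797825], [0.0, 512.33913220082, 199.6699222131392], [0.0, 0.0, 1.0]] -0.10839820094908018
{'time_s': 0.1, 'joints': array([-1.35907033e+00,  2.45731337e-01,  1.55885718e+00, -1.77443308e-05,
        1.33869324e+00, -1.74117356e-01]), 'joint_velocities': array([ 0.00110365, -0.0020231 , -0.00246057, -0.00010576, -0.0010365 ,
       -0.00074142]), 'effort': array([-9.43021078e-04, -4.16916454e+01, -3.15524411e+01,  6.86408300e-02,
        3.09351529e-02, -5.29390036e-05]), 'ee_pos': array([ 0.24449745, -0.60168487,  0.19878259]), 'tool_rot': array([-3.13992610e+00, -2.75617459e-04,  3.85847215e-01]), 'force': array([-0.0066431 , -0.21047666, -0.26585459]), 'ft_torque': array([-0.03230096, -0.04226027, -0.01239014]), 'finger_force': 0.0, 'gripper_width': 0.09393187634305081} 0.025
```

View pics/top0.png

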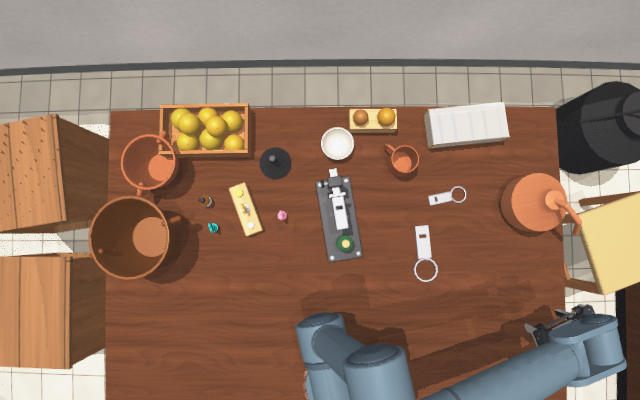

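View pics/side0.png

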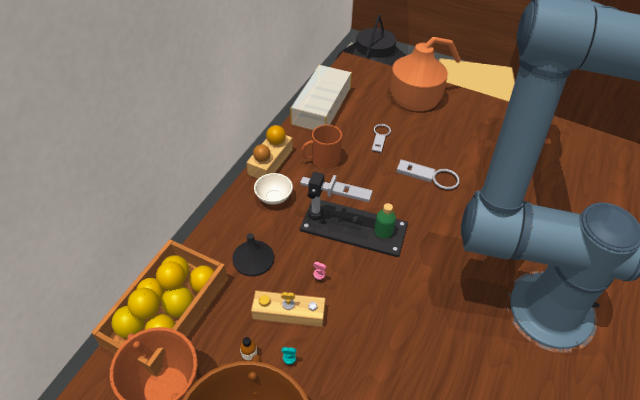

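Candidates for the ring arm in the top view are the large one at (423,245) with its ring at (426,270), and a smaller one at (447,198). I choose the large one. Thumbscrew candidates are the brass one in the block's middle slot at (246,209), pink at (282,215) and turquoise at (213,228). I choose the brass one. The stand is at (340,215), with its bracket bar at (338,210). Next, one close crop.

Run:
```python
from h import *
f=load('top'); im=f['image'][...,::-1]
def c(im,x0,y0,x1,y1,s): return cv2.resize(im[y0:y1,x0:x1],None,fx=s,fy=s,interpolation=cv2.INTER_CUBIC)
a=c(im,310,160,370,270,5); b=c(im,400,180,475,290,5)[:550]; d=c(im,225,175,270,245,5)
# layout
C=np.zeros((600,800,3),np.uint8); C[:550,:300]=a; C[:550,300:675]=b
C[0:0]=0; cv2.imwrite('pics/crop1.png',C[:, :700])
g=load('side'); s=g['image'][...,::-1]
D=np.zeros((600,800,3),np.uint8)
D[:350,:225]=d; e=c(s,295,165,412,255,4.8); D[:e.shape[0],230:230+e.shape[1]]=e[:, :570]
q=c(s,245,280,335,335,2.5*1.8)[:245]; D[350:350+min(245,q.shape[0]),:q.shape[1]]=q[:245]
cv2.imwrite('pics/crop2.png',D)
W=pts(f)
# plane heights
for n,(u0,v0,u1,v1),lo,hi in [('arm',(405,215,445,290),.006,.03),('bar',(318,165,365,262),.13,.156),('stop',(318,165,365,262),.157,.18),('base',(310,165,368,265),.008,.02),('block',(225,175,270,245),.03,.05),('wing',(225,175,270,245),.06,.2)]:
    for nm,ff in (('top',f),):
        P=W[v0:v1,u0:u1].reshape(-1,3); P=P[(P[:,2]>lo)&(P[:,2]<hi)]
        r=cv2.minAreaRect((P[:,:2]*1000).astype(np.float32)) if len(P)>3 else None
        print(n,len(P),np.median(P,0).round(4) if len(P) else '',r)
```

```text
arm 610 [ 0.4538 -0.2992  0.013 ] ((441.9302978515625, -302.8481140136719), (249.07464599609375, 127.20735168457031), 0.7610288858413696)
bar 479 [ 0.5946 -0.0036  0.1487] ((612.6395874023438, 0.4971771240234375), (185.33688354492188, 59.070587158203125), 19.72267723083496)
stop 194 [0.6609 0.003  0.1641] ((642.4761962890625, 0.7278785705566406), (79.93399810791016, 46.87273025512695), 6.29892635345459)
base 1974 [ 0.5413 -0.0068  0.0136] ((572.211669921875, -9.2427978515625), (179.6059112548828, 337.4551696777344), 89.48005676269531)
block 768 [0.5871 0.2967 0.0403] ((592.0093994140625, 299.6441650390625), (167.8456573486328, 57.081947326660156), 20.87693214416504)
wing 36 [0.5915 0.2976 0.0859] ((590.8339233398438, 298.5475769042969), (32.821964263916016, 11.207301139831543), 28.459325790405273)
```

View pics/crop1.png

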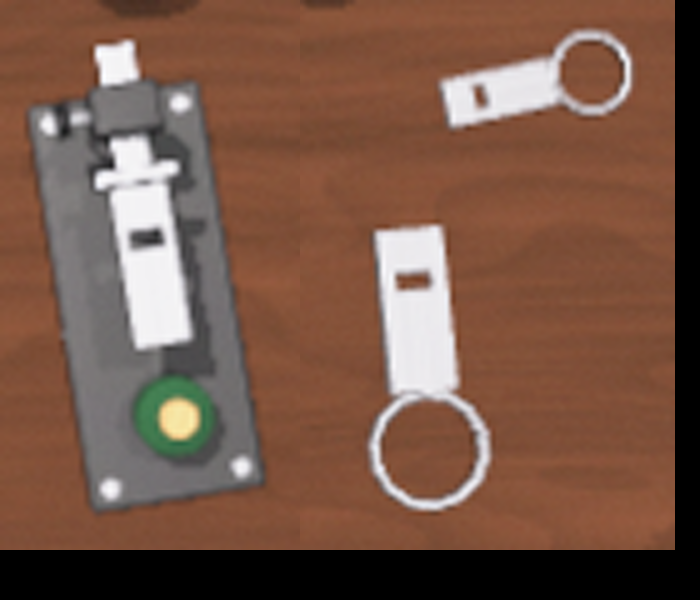

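View pics/crop2.png

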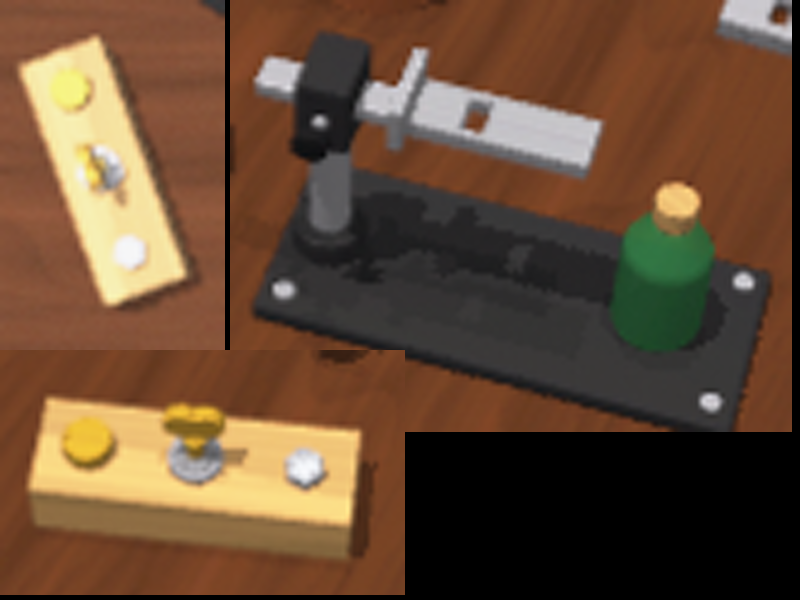

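The bracket hole is at crop (147,238) in the top view, and the stop is at the upper end. The larger arm's hole is at (414,281), with its ring at (430,450). The brass wing sits in the middle of the block, between the yellow knurled head and the hex bolt.

Run:
```python
from h import *
t=load('top'); s=load('side')
def P(f,x,y,x0,y0,sc,z): return ray(f,(x+.5)/sc-.5+x0,(y+.5)/sc-.5+y0,z)
def T(x,y,z,ox,oy): return P(t,x,y,ox,oy,5,z)[:2]
b=lambda x,y:T(x,y,.15,310,160)
a=lambda x,y:T(x-300,y,.014,400,180)
S=lambda x,y,z:P(s,x-230,y,295,165,4.8,z)[:2]
r=lambda v:(np.array(v)*1000).round(1)
print('bar hole top',r(b(147,238)),'side',r(S(476,117,.15)))
bl=[b(110,190),b(136,348)];br=[b(170,185),b(192,340)]
print('bar end',r((bl[1]+br[1])/2), 'mid edges', [np.degrees(np.arctan2(*(q[0]-q[1])[::-1])).round(2) for q in(bl,br)])
print('side bar end',r((S(601,121,.15)+S(585,163,.15))/2))
for nm,c in(('arm',a),):
    L=[a(374,232),a(389,392)];R=[a(441,227),a(458,387)]
    print('arm hole',r(a(414,281)),'ring',r(T(130,450,.007,400,180)),[np.degrees(np.arctan2(*(q[0]-q[1])[::-1])).round(2) for q in(L,R)],'end',r((L[0]+R[0])/2),'ringend',r((L[1]+R[1])/2))
    print('width',r(np.linalg.norm(L[0]-R[0])))
# bright-mask fits: arm channel and bar, via range points and colour
for n,f in(('top',t),('side',s)):
    W=pts(f); im=f['image'].astype(int); br_=im.min(2)>150
    for nm,zlo,zhi,x,y in(('arm',.0,.03,(.3,.55),(-.36,-.25)),('bar',.14,.156,(.5,.65),(-.06,.05)),('base',.005,.022,(.42,.72),(-.1,.08)),('bottle',.03,.13,(.45,.58),(-.06,.03)),('wing',.065,.2,(.55,.63),(.26,.34)),('block',.03,.05,(.48,.7),(.24,.36))):
        m=(W[...,2]>zlo)&(W[...,2]<zhi)&(W[...,0]>x[0])&(W[...,0]<x[1])&(W[...,1]>y[0])&(W[...,1]<y[1])
        if nm in('arm','bar'): m&=br_
        p=W[m]
        if len(p)<5: print(n,nm,len(p));continue
        c=p.mean(0); w,v=np.linalg.eigh(np.cov(p[:,:2].T)); ang=np.degrees(np.arctan2(v[1,1],v[0,1]))
        rc=cv2.minAreaRect((p[:,:2]*1000).astype(np.float32))
        print(n,nm,len(p),r(c),'ang',ang.round(1),'zmax',r(p[:,2].max()),np.round(rc[0],1),np.round(rc[1],1),round(rc[2],1))
```

```text
bar hole top [587.8  -8.9] side [584.4  -5.2]
bar end [522.7 -18.5] mid edges [np.float64(8.65), np.float64(7.27)]
side bar end [521.7 -17.6]
arm hole [ 495.1 -296.8] ring [ 380.3 -306.8] [np.float64(4.06), np.float64(4.68)] end [ 530.1 -293.3] ringend [ 421.7 -301.6]
width 46.1
top arm 533 [ 453.7 -299.7   13.3] ang -175.4 zmax 23.8 [ 436.9 -308.9] [ 81.8 189.6] 87.8
top bar 372 [577.9  -8.4 149.1] ang -171.4 zmax 156.0 [585.5  -7.3] [127.8  33.9] 8.3
top base 2117 [548.3 -11.9  13.4] ang -171.8 zmax 21.8 [569.  -10.6] [298.1 178.4] 0.4
top bottle 190 [476.9 -25.6  92.7] ang 90.2 zmax 122.9 [477.4 -26.9] [47.1 48. ] 43.9
top wing 36 [590.7 298.3  84.9] ang -157.7 zmax 95.4 [590.8 298.5] [32.8 11.2] 28.5
top block 768 [589.2 297.6  40.4] ang -159.2 zmax 50.0 [592.  299.6] [167.8  57.1] 20.9
side arm 455 [ 448.7 -298.1   13.4] ang -175.7 zmax 22.3 [ 432.5 -296.2] [188.2  81.5] 7.7
side bar 361 [573.3  -8.5 149.3] ang -171.6 zmax 155.3 [584.2  -7.3] [127.2  36.8] 8.5
side base 2894 [554.   -1.   13.4] ang -171.0 zmax 21.9 [569.2  -2.6] [305.8 158.8] 4.2
side bottle 474 [471.5 -13.   79.2] ang -170.8 zmax 124.3 [473.1 -18.7] [48.8 40.5] 9.7
side wing 102 [588.5 305.3  81.6] ang -160.1 zmax 94.3 [588.6 305.3] [31.7 12.2] 15.9
side block 1396 [584.5 305.6  39.6] ang -158.9 zmax 50.0 [588.6 302.8] [168.5  58.9] 20.2
```

{"name": "jog_arm", "arguments": {"moves": [0.308,-0.201,0.06,17.6,1,0.308,-0.201,0.06,17.6,1,0.308,-0.201,0.06,17.6,1,0.308,-0.201,0.06,17.6,1,0.308,-0.201,0.06,17.6,1,0.308,-0.201,0.06,17.6,1,0.308,-0.201,0.06,17.6,1,0.308,-0.201,0.06,17.6,1,0.308,-0.201,0.06,17.6,1]}}

```text
time_s: 1.23
ee_pos: [0.4538, -0.3015, 0.1401]
tool_rot: [3.141, -0.0, 0.077]
force: [-0.1, 0.8, 0.1]
gripper_width: 0.0938
finger_force: 0.0
```

```bash
cat >> h.py <<'E'
def delta(x,y,z,yaw,cur=None):
    s=telemetry.get_state(); p=s['ee_pos']; r=s['tool_rot']
    from scipy.spatial.transform import Rotation as R
    M=R.from_euler('xyz',r).as_matrix(); d=M.T@(np.array([x,y,z])-p)
    dy=(np.degrees(r[2])-yaw+180)%360-180
    print('t',round(s['time_s'],2),'pos',p.round(4),'rpy',np.degrees(r).round(2),'w',round(s['gripper_width'],4),'F',s['force'].round(2),'q6',round(np.degrees(s['joints'][5]),1))
    print('shift mm',(d*1000).round(1),'turn',round(dy,1))
E
python3 - <<'E'
from h import *
f=grab('side'); cv2.imwrite('pics/s1.png',cv2.resize(f['image'][130:230,360:500][...,::-1],None,fx=5,fy=5,interpolation=cv2.INTER_CUBIC))
delta(.455,-.2995,.027,4.5)
E
```

```text
t 1.27 pos [ 0.4538 -0.3015  0.14  ] rpy [ 1.7997e+02 -1.0000e-02  4.3800e+00] w 0.0939 F [-0.19  0.23  0.34] q6 40.1
shift mm [  1.3  -2.  113. ] turn -0.1
```

View pics/s1.png

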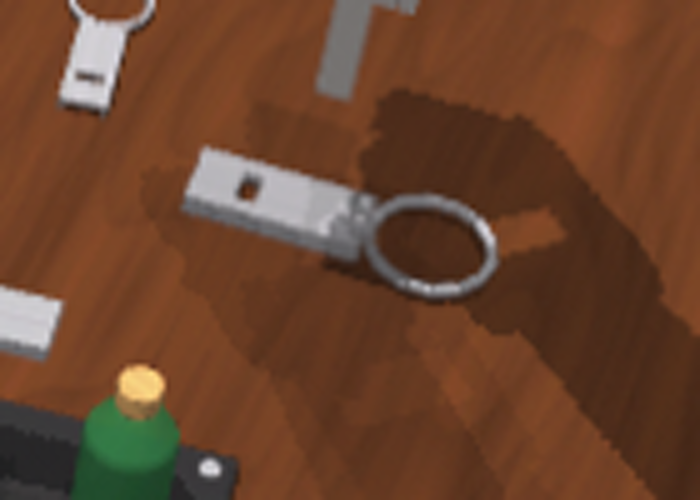

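The arm in the side view has its hole at crop (249,187) and its ring to the right, and one gripper finger shows at the top. That agrees with the top view, so I descend and grip.

{"name": "jog_arm", "arguments": {"moves": [0.0013,-0.002,0.06,0,1,0.0013,-0.002,0.1,0,1,0.0013,-0.002,0.112,0,1,0.0013,-0.002,0.112,0,1,0.0013,-0.002,0.112,0,0.3,0.0013,-0.002,0.112,0,0.3,0.0013,-0.002,0.112,0,0.3,0.0013,-0.002,0.112,0,0.3,0.0013,-0.002,0.112,0,0.3], "squeeze": 30}}

```text
time_s: 2.4
ee_pos: [0.4555, -0.298, 0.0278]
tool_rot: [3.142, -0.0, 0.079]
force: [0.6, -0.9, 0.1]
gripper_width: 0.0477
finger_force: 0.0
```

{"name": "jog_arm", "arguments": {"moves": [0,0,0,0,0.3,0,0,0,0,0.3,0,0,-0.03,0,0.3,0,0,-0.09,0,0.3,0,0,-0.15,0,0.3,0,0,-0.175,0,0.3,0,0,-0.175,0,0.3]}}

```text
time_s: 3.28
ee_pos: [0.4565, -0.299, 0.2052]
tool_rot: [3.138, -0.003, 0.079]
force: [-0.0, 1.0, -0.4]
gripper_width: 0.0279
finger_force: 0.0
```

Run:
```python
from h import *
c,s=np.cos(np.radians(8.4)),np.sin(np.radians(8.4))
# target: hole 20 mm short of the bracket hole, gripped 40 mm further to -x
h=np.array([.586,-.0075]); g=h-.0605*np.array([c,s]); print(g)
delta(g[0],g[1],.20,8.4)
```

```text
[ 0.52614902 -0.01633802]
t 3.27 pos [ 0.4565 -0.299   0.2052] rpy [179.78  -0.19   4.51] w 0.0279 F [-0.01  1.01 -0.4 ] q6 40.4
shift mm [  91.6 -276.4    4.4] turn -3.9
```

Run:
```python
from h import *
f=grab('side'); cv2.imwrite('pics/s2.png',cv2.resize(f['image'][60:240,340:560][...,::-1],None,fx=3.2,fy=3.2,interpolation=cv2.INTER_CUBIC))
```

```text
(no output)
```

View pics/s2.png

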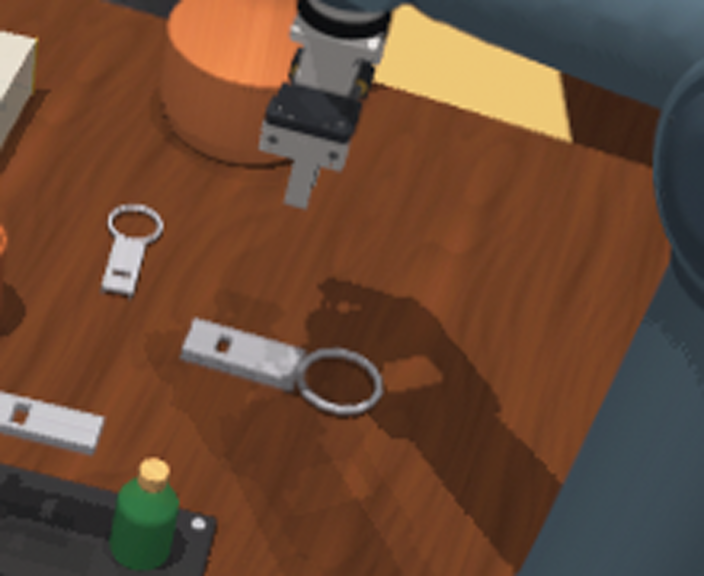

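The arm still lies on the table, apparently unmoved, and the fingers closed above it. I grip again, deeper, and check the hold before lifting.

{"name": "jog_arm", "arguments": {"moves": [-0.001,0,0,0,1,-0.001,0,0,0,1,-0.001,0,0.06,0,1,-0.001,0,0.12,0,1,-0.001,0,0.16,0,1,-0.001,0,0.1785,0,1,-0.001,0,0.1785,0,1,-0.001,0,0.1785,0,0.4,-0.001,0,0.1785,0,0.4,-0.001,0,0.1785,0,0.2,-0.001,0,0.1785,0,0.2,-0.001,0,0.1785,0,0.2], "squeeze": 50}}

```text
time_s: 4.82
ee_pos: [0.4545, -0.2981, 0.0244]
tool_rot: [3.141, -0.0, 0.079]
force: [0.3, 0.0, 0.0]
gripper_width: 0.0474
finger_force: 0.0
```

{"name": "jog_arm", "arguments": {"moves": [0,0,0,0,0.2,0,0,0,0,0.2,0,0,0,0,0.2,0,0,0,0,0.2]}}

```text
time_s: 5.32
ee_pos: [0.4545, -0.2981, 0.0242]
tool_rot: [-3.142, 0.0, 0.079]
force: [0.3, 1.1, -0.8]
gripper_width: 0.0186
finger_force: 0.0
```

Run:
```python
from h import *
f=grab('side'); t=grab('top')
A=cv2.resize(f['image'][90:220,370:520][...,::-1],None,fx=3,fy=3,interpolation=cv2.INTER_CUBIC)
B=cv2.resize(t['image'][190:320,380:480][...,::-1],None,fx=3,fy=3,interpolation=cv2.INTER_CUBIC)
cv2.imwrite('pics/s3.png',np.hstack([A,B]))
print(ray(f,409.4,167,.014),proj(f,[.455,-.299,.01]),proj(t,[.455,-.299,.01]))
```

```text
[ 0.49174516 -0.29401511  0.014     ] [421.04903202 170.86947185] [423.03583448 247.60636413]
```

View pics/s3.png

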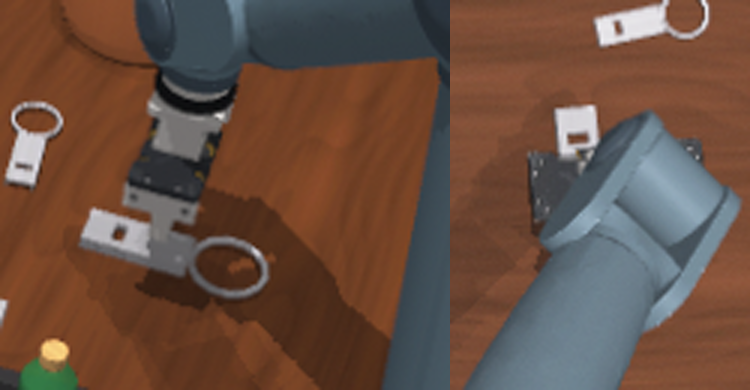

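Run:
```python
from h import *
f=load('side'); W=pts(f)
# column through finger: crop x 160 -> u=423 ; rows
for cx in (155,162,170):
    u=round(cx/3+370); print(u,[(v,*(W[v,u]*1000).round(0).astype(int)) for v in range(150,185,2)])
s=telemetry.get_state(); print(s['ee_pos'],s['gripper_width'],s['force'],bot.nose_length,[a for a in dir(bot) if a[0]!='_'],s['joints'])
```

```text
422 [(150, np.int64(452), np.int64(-213), np.int64(171)), (152, np.int64(451), np.int64(-211), np.int64(166)), (154, np.int64(449), np.int64(-212), np.int64(159)), (156, np.int64(450), np.int64(-221), np.int64(143)), (158, np.int64(447), np.int64(-215), np.int64(141)), (160, np.int64(446), np.int64(-216), np.int64(133)), (162, np.int64(455), np.int64(-277), np.int64(67)), (164, np.int64(454), np.int64(-277), np.int64(60)), (166, np.int64(452), np.int64(-278), np.int64(51)), (168, np.int64(451), np.int64(-279), np.int64(42)), (170, np.int64(453), np.int64(-301), np.int64(13)), (172, np.int64(450), np.int64(-293), np.int64(13)), (174, np.int64(448), np.int64(-285), np.int64(13)), (176, np.int64(446), np.int64(-281), np.int64(9)), (178, np.int64(444), np.int64(-280), np.int64(1)), (180, np.int64(442), np.int64(-274), np.int64(0)), (182, np.int64(438), np.int64(-263), np.int64(3)), (184, np.int64(436), np.int64(-257), np.int64(1))]
424 [(150, np.int64(447), np.int64(-216), np.int64(171)), (152, np.int64(445), np.int64(-210), np.int64(169)), (154, np.int64(443), np.int64(-205), np.int64(1
[... 1276 characters left out ...]
nt64(441), np.int64(-311), np.int64(19)), (170, np.int64(439), np.int64(-305), np.int64(16)), (172, np.int64(436), np.int64(-296), np.int64(17)), (174, np.int64(434), np.int64(-291), np.int64(14)), (176, np.int64(431), np.int64(-283), np.int64(13)), (178, np.int64(429), np.int64(-279), np.int64(10)), (180, np.int64(428), np.int64(-280), np.int64(1)), (182, np.int64(425), np.int64(-273), np.int64(0)), (184, np.int64(422), np.int64(-262), np.int64(3))]
[ 0.45445735 -0.29807239  0.02423462] 0.01883387186522879 [-0.92006644 -0.29952773 -0.37626852] 0.025 ['MotionError', 'finish_job', 'nose_length'] [-7.89187186e-01  2.31820202e-01  1.93043234e+00 -1.56857793e-05
  9.79407629e-01  7.02969194e-01]
```

Run:
```python
from h import *
f=load('side'); W=pts(f)
m=(W[...,2]>.044)&(W[...,2]<.075)&(W[...,1]>-.30)&(W[...,1]<-.265)&(abs(W[...,0]-.455)<.05)
p=W[m]; print(len(p),p.mean(0),p.min(0),p.max(0))
# tip bottom edge row at finger columns -> height on plane y=-.276
def rayy(f,u,v,y):
    q=cv2.undistortPoints(np.array([[[u,v]]],float),f['intrinsics'],np.array([float(f['k1']),0,0,0.])).ravel()
    T=f['world_from_camera']; d=T[:3,:3]@np.append(q,1); o=T[:3,3]; return o+d*(y-o[1])/d[1]
print(rayy(f,422,169.3,-.276), rayy(f,432,124,-.2725))
m2=(W[...,2]>.02)&(W[...,2]<.125)&(abs(W[...,1]+.28)<.03)&(abs(W[...,0]-.455)<.04)
print(np.percentile(W[m2][:,2],[1,5,50,95,99]))
```

```text
46 [ 0.44965147 -0.27766735  0.05893917] [ 0.44056052 -0.28492749  0.04422906] [ 0.45989871 -0.27283549  0.0744996 ]
[ 0.44965919 -0.276       0.04026968] [ 0.45167665 -0.2725      0.21896508]
[0.02089208 0.03879725 0.05438805 0.07051997 0.07413782]
```

Depth shows the real fingertips about 40 mm higher than "TCP − nose_length" suggests: tip z is about reported z + 0.015, in both pictures. I'll use that offset: open, descend further, and feel for the table.

{"name": "jog_arm", "arguments": {"moves": [0,0,0,0,1,0,0,0,0,1,0,0,0,0,1,0,0,0,0,1,0,0,0,0,1,0,0,0,0,1,0,0,0.015,0,1,0,0,0.025,0,1,0,0,0.033,0,1,0,0,0.034,0,1,0,0,0.034,0,1]}}

```text
time_s: 6.8
ee_pos: [0.454, -0.2976, -0.0057]
tool_rot: [-3.138, 0.005, 0.08]
force: [-16.1, 16.1, 43.6]
gripper_width: 0.0937
finger_force: 21.2
```

{"name": "jog_arm", "arguments": {"moves": [0,0,0.0015,0,1,0,0,0.003,0,1,0,0,0.003,0,1]}}

```text
time_s: 7.18
ee_pos: [0.4541, -0.2976, -0.0059]
tool_rot: [-3.137, 0.006, 0.08]
force: [-24.2, 23.1, 65.3]
gripper_width: 0.0938
finger_force: 32.8
```

{"name": "jog_arm", "arguments": {"moves": [0,0,-0.012,0,1,0,0,-0.012,0,1,0,0,-0.012,0,1]}}

```text
time_s: 7.55
ee_pos: [0.4539, -0.2976, -0.0019]
tool_rot: [-3.14, 0.001, 0.079]
force: [-0.4, 0.3, 0.7]
gripper_width: 0.0942
finger_force: 0.0
```

Run:
```python
from h import *
delta(.455,-.2995,.027,4.5)
f=grab('side'); W=pts(f)
cv2.imwrite('pics/s4.png',cv2.resize(f['image'][110:210,360:480][...,::-1],None,fx=6,fy=6,interpolation=cv2.INTER_CUBIC))
for v in range(140,200,3): print(v,[tuple((W[v,u]*1000).round(0).astype(int).tolist()) for u in range(404,446,5)])
```

```text
t 7.55 pos [ 0.4539 -0.2976 -0.0019] rpy [-1.7992e+02  7.0000e-02  4.5000e+00] w 0.0942 F [-0.45  0.26  0.66] q6 40.3
shift mm [  0.9   2.  -28.9] turn -0.0
140 [(551, -414, 3), (538, -429, -3), (523, -436, -3), (508, -439, 1), (461, -259, 167), (447, -255, 176), (433, -256, 181), (420, -257, 186), (435, -481, -1)]
143 [(547, -404, 0), (533, -413, -2), (519, -425, -5), (504, -428, -1), (459, -260, 156), (444, -252, 169), (432, -257, 170), (428, -328, 114), (431, -470, -3)]
146 [(543, -394, -3), (528, -399, -1), (513, -403, 3), (470, -257, 142), (457, -258, 147), (443, -260, 151), (431, -264, 153), (440, -441, 3), (426, -454, -2)]
149 [(537, -376, 1), (523, -386, -1), (508, -391, 1), (467, -246, 141), (454, -251, 142), (441, -259, 142), (427, -254, 152), (437, -434, -3), (422, -439, -1)]
152 [(533, -368, -4), (518, -371, 0), (474, -223, 146), (462, -233, 142), (449, -235, 147), (437, -245, 144), (429, -281, 117), (433, -421, -4), (418, -425, -1)]
155 [(527, -347, 4), (515, -364, -5), (470, -212, 145), (458, -220, 143), (445, -223, 147), (433, -232, 145), (421, -240, 143), (428, -401, 
[... 1505 characters left out ...]
-1), (430, -259, -2), (416, -265, -2), (403, -276, -6), (387, -262, 16), (375, -284, 1)]
188 [(480, -220, -3), (466, -227, -4), (452, -230, 1), (439, -237, 1), (426, -247, -2), (412, -251, 0), (399, -262, -3), (385, -263, 3), (371, -264, 9)]
191 [(475, -207, -1), (462, -213, -1), (448, -219, 1), (435, -229, -3), (422, -233, 0), (408, -238, 3), (395, -251, -3), (381, -253, 2), (368, -263, -2)]
194 [(471, -194, 0), (458, -202, -1), (445, -212, -4), (431, -215, 0), (418, -220, 2), (404, -228, 1), (391, -239, -3), (378, -245, -3), (364, -246, 4)]
197 [(467, -183, 0), (454, -190, 0), (441, -197, -1), (426, -198, 6), (414, -209, 2), (401, -217, 1), (388, -228, -4), (374, -229, 2), (361, -239, -1)]
```

View pics/s4.png

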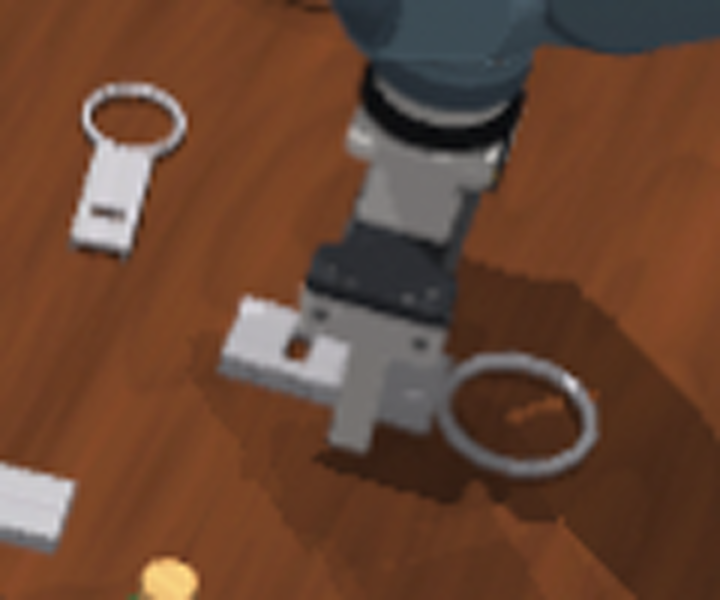

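The near finger now hangs beside the channel. Its tip is at crop (350,450), low and in front of the channel side. The support felt at reported z = −0.0055 is most likely the table, so I close 1–2 mm above it.

{"name": "jog_arm", "arguments": {"moves": [0,0,0.002,0,1,0,0,0.002,0,0.3,0,0,0.002,0,0.3,0,0,0.002,0,0.3,0,0,0.002,0,0.3,0,0,0.002,0,0.3,0,0,0.002,0,0.3,0,0,0.002,0,0.3,0,0,0.002,0,0.3], "squeeze": 35}}

```text
time_s: 8.72
ee_pos: [0.4545, -0.2981, -0.0027]
tool_rot: [3.142, -0.0, 0.079]
force: [0.4, 0.4, 0.4]
gripper_width: 0.0446
finger_force: 35.0
```

{"name": "jog_arm", "arguments": {"moves": [0,0,-0.005,0,0.3,0,0,-0.03,0,0.3,0,0,-0.08,0,0.3,0,0,-0.14,0,0.3,0,0,-0.19,0,0.3,0,0,-0.2,0,0.3,0,0,-0.2,0,0.3]}}

```text
time_s: 9.6
ee_pos: [0.4541, -0.2977, 0.1964]
tool_rot: [-3.141, 0.001, 0.079]
force: [-0.3, 0.2, -3.1]
gripper_width: 0.0449
finger_force: 35.0
```

Run:
```python
from h import *
c,s=np.cos(np.radians(8.4)),np.sin(np.radians(8.4))
h=np.array([.587,-.0085]); g=h-.0605*np.array([c,s]); print(g)
delta(g[0],g[1],.20,8.3)
f=grab('side'); W=pts(f)
m=(W[...,2]>.13)&(W[...,2]<.235)&(abs(W[...,0]-.45)<.12)&(W[...,1]<-.25)&(W[...,1]>-.4)&(f['image'].min(2)>120)
p=W[m]; print(len(p),np.percentile(p[:,2],[2,10,25,50,75,90,98]).round(3))
```

```text
[ 0.52714902 -0.01733802]
t 9.6 pos [ 0.4541 -0.2977  0.1964] rpy [-1.7996e+02  4.0000e-02  4.5000e+00] w 0.0449 F [-0.25  0.19 -3.1 ] q6 40.3
shift mm [  94.8 -273.8   -3.5] turn -3.8
276 [0.209 0.21  0.211 0.212 0.213 0.215 0.217]
```

Held: width 44.9 mm and weight about 3 N. I carry it over the bracket.

{"name": "jog_arm", "arguments": {"moves": [0.02,-0.055,-0.003,-1,0.3,0.04,-0.11,-0.003,-2,0.3,0.06,-0.165,-0.003,-3,0.3,0.08,-0.22,-0.003,-3.8,0.3,0.09,-0.26,-0.003,-3.8,0.3,0.0948,-0.2738,-0.003,-3.8,0.3,0.0948,-0.2738,-0.003,-3.8,0.3,0.0948,-0.2738,-0.003,-3.8,0.3]}}

```text
time_s: 10.65
ee_pos: [0.5271, -0.0188, 0.1995]
tool_rot: [-3.141, 0.001, 0.143]
force: [1.0, -0.7, -1.4]
gripper_width: 0.0448
finger_force: 35.0
```

Run:
```python
from h import *
c,s=np.cos(np.radians(8.4)),np.sin(np.radians(8.4))
delta(.5271,-.0173,.17,8.3)
t=grab('top');f=grab('side')
A=cv2.resize(t['image'][165:255,310:375][...,::-1],None,fx=6,fy=6,interpolation=cv2.INTER_CUBIC)
B=cv2.resize(f['image'][150:240,295:370][...,::-1],None,fx=5.2,fy=6,interpolation=cv2.INTER_CUBIC)
cv2.imwrite('pics/s5.png',np.hstack([A,B]))
```

```text
t 10.65 pos [ 0.5271 -0.0188  0.1995] rpy [-1.7999e+02  8.0000e-02  8.2200e+00] w 0.0448 F [ 1.03 -0.69 -1.43] q6 67.4
shift mm [ 0.3 -1.5 29.5] turn -0.1
```

View pics/s5.png

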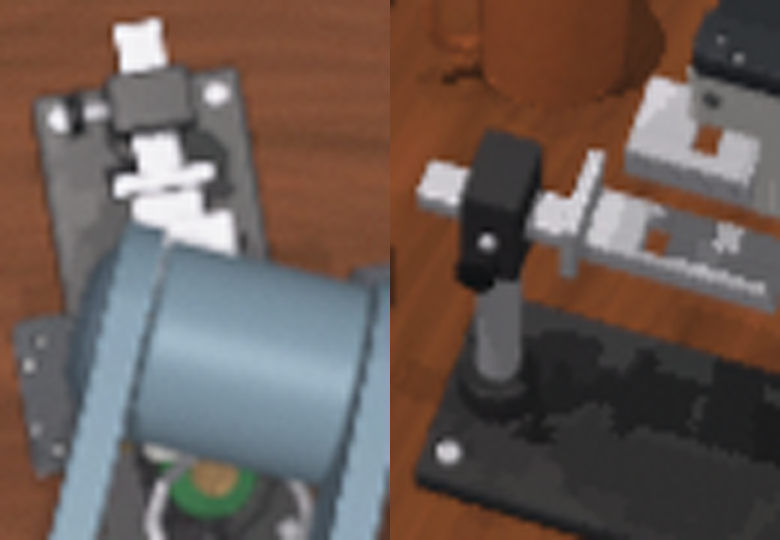

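Top view: the channel's front corner is at crop (238,212), over the bar; the rest is hidden by the wrist. In the side view both holes are visible, the channel's at (707,140) and the bar's at (655,240). I'll measure their relative offset numerically on rectified planes.

```bash
cat >> h.py <<'E'
TH=np.radians(8.4); EX=np.array([np.cos(TH),np.sin(TH)]); EY=np.array([-np.sin(TH),np.cos(TH)]); O=np.array([.587,-.0085])
def rect(f,z,us,vs,ex=EX,ey=EY,o=O):
    """grey image over plane z; rows=v, cols=u (mm, bracket axes)"""
    U,V=np.meshgrid(us,vs); X=o[0]+(U*ex[0]+V*ey[0])/1000; Y=o[1]+(U*ex[1]+V*ey[1])/1000
    T=np.linalg.inv(f['world_from_camera']); P=np.stack([X.ravel(),Y.ravel(),np.full(X.size,z)],1)
    rv=cv2.Rodrigues(T[:3,:3])[0]
    q=cv2.projectPoints(P,rv,T[:3,3],f['intrinsics'],np.array([float(f['k1']),0,0,0.]))[0].reshape(*X.shape,2).astype(np.float32)
    g=cv2.cvtColor(f['image'],cv2.COLOR_RGB2GRAY).astype(np.float32)
    return cv2.remap(g,q[...,0],q[...,1],cv2.INTER_CUBIC)
E
python3 - <<'E'
from h import *
np.set_printoptions(linewidth=250)
t=load('top');f=load('side')
us=np.arange(-45,42,3);vs=np.arange(-30,31,3)
for n,fr,z in(('side channel',f,.2162),('side bar',f,.15),('top channel',t,.2162)):
    print(n,'cols u',us[0],us[-1]); M=rect(fr,z,us,vs)
    for v,row in zip(vs,M.astype(int)): print('%4d '%v,' '.join('%3d'%x for x in row))
E
```

```text
side channel cols u -45 39
 -30   98  96  98 103  93  93 103 101  92  98 108  97  93 119  98  76  78  80  78  54  48  49  49  50  49  61  62  62  63
 -27  114 114 114 114 114 113 113 115 115 111 115 115 116 116  78  87  87  80  81  71  50  50  49  50  50  60  63  63  62
 -24  115 115 118 114 114 114 117 112 102  90  97 113 124 146 135 132 141 161 149 118  46  50  48  48  52  59  62  64  63
 -21  114 115 115 114 114 115 115 102  70  60  75 114 135 177 185 193 195 207 205 160  57  48  45  47  54  60  62  63  64
 -18  113 114 114 114 114 114 114 101  58  60  84 119 143 183 187 207 211 210 209 173  75  49  44  46  53  59  61  63  65
 -15  114 114 114 114 113 113 114 110  90  91 109 123 155 183 185 195 204 208 208 185  66  49  43  43  49  60  61  62  64
 -12  113 113 114 114 114 113 114 113 112 112 114 132 161 185 184 185 204 207 206 165  65  68  57  44  48  57  61  62  63
  -9  112 114 114 109 112 115 114 116 110 113 118 136 167 183 182 185 207 207 207 151  78  74  65  45  43  51  62  62  63
  -6  125 132 130 140 133 129 103 106 100 110 130 156 178 182 181 182 190 203 205 162  71  74  69
[... 5961 characters left out ...]
32 117 117 114 128 143 144 137 135 130 126 120 115 108 168 232 243 243 236 186 219 241 199
  18  174 174 168 150 133 115 108 118 130 136 142 144 142 137 135 132 128 124 118 106 127 194 230 239 208 137 212 242 208
  21  159 149 132 114 113 118 136 159 159 152 147 144 142 140 137 131 128 125 120 111 111 130 148 136 116 134 213 246 228
  24  112 102 101 126 145 155 158 159 154 150 147 145 142 140 137 135 132 127 118 112 103  92  86  89  83 156 235 248 208
  27  112 123 139 159 162 161 161 159 156 152 147 143 140 139 137 134 130 123 106  97  95  93  96  98  81 131 204 185 120
  30  154 165 166 162 158 159 160 159 159 153 148 147 144 144 132 116 104  94  90  92  94  97  96  97  93  89  79  73  64
```

```bash
cat >> h.py <<'E'
def edges(M,x):
    """strong edge locations (subpixel peaks of |gradient|) along 1-D profile"""
    g=np.gradient(cv2.GaussianBlur(M.reshape(1,-1),(0,0),3).ravel(),x)
    return [(round(float(x[i-1:i+2]@abs(g[i-1:i+2])/abs(g[i-1:i+2]).sum()),1),round(float(g[i]),0)) for i in range(1,len(g)-1) if abs(g[i])>6 and abs(g[i])>=abs(g[i-1]) and abs(g[i])>abs(g[i+1])]
def prof(f,z,us=None,vs=None,axis='v'):
    M=rect(f,z,us,vs); return edges(M.mean(1),vs) if axis=='v' else edges(M.mean(0),us)
E
python3 - <<'E'
from h import *
t=load('top');f=load('side'); v=np.arange(-35,35,.5); A=np.arange
for lo,hi in((18,22),(22,27)):
    print('bar v  top',prof(t,.15,A(lo,hi,1),v),'side',prof(f,.15,A(lo,hi,1),v))
for lo,hi in((0,4),(4,8),(8,12)):
    print('chan v top',prof(t,.2162,A(lo,hi,1),v),'side',prof(f,.2162,A(lo,hi,1),v))
for lo,hi in((-42,-36),(-12,-6)):
    print('chan v side',prof(f,.2162,A(lo,hi,1),v),'bar v side',prof(f,.15,A(lo,hi,1),v))
u=A(-40,45,.5)
for lo,hi in((-22,-18),(-18,-14),(-14,-10)): print('chan end u top',prof(t,.2162,u,A(lo,hi,1),'u'))
for lo,hi in((-6,0),(0,6),(6,10),(12,18)): print('chan u side',prof(f,.2162,u,A(lo,hi,1),'u'))
for lo,hi in((-8,0),(0,8)): print('bar u top',prof(t,.15,u,A(lo,hi,1),'u'))
for lo,hi in((3,6),(6,9)): print('bar u side',prof(f,.15,u,A(lo,hi,1),'u'))
E
```

```text
bar v  top [(-31.0, 13.0), (-17.5, 13.0), (13.0, -11.0)] side [(-15.0, 18.0), (19.5, -14.0)]
bar v  top [(-17.5, 29.0), (18.0, -24.0)] side [(-15.0, 24.0), (19.0, -16.0)]
chan v top [(-33.0, -8.0), (-26.5, 28.0), (-12.0, -8.0), (-7.5, -8.0), (-5.0, -8.0), (30.0, -9.0)] side [(-23.5, 20.0), (21.5, -13.0)]
chan v top [(-26.5, 25.0), (-1.5, -8.0), (8.5, -11.0), (29.0, -9.0)] side [(-24.5, 24.0), (21.5, -14.0)]
chan v top [(-26.5, 24.0), (6.5, -20.0)] side [(-24.0, 22.0), (20.5, -12.0)]
chan v side [(-32.0, 13.0), (-5.0, 11.0), (21.5, -14.0)] bar v side [(-15.0, 15.0), (0.0, -12.0), (12.0, 13.0), (19.0, -11.0)]
chan v side [(-31.5, 13.0), (21.5, -14.0)] bar v side [(13.5, 14.0), (19.5, -9.0)]
chan end u top [(-4.0, 21.0), (16.0, -25.0), (32.5, 23.0), (40.0, -26.0)]
chan end u top [(-3.0, 23.0), (15.5, -25.0), (32.0, 28.0), (40.5, -36.0)]
chan end u top [(-1.0, 19.0), (15.0, -10.0), (26.5, -8.0), (32.0, 14.0), (41.0, -32.0)]
chan u side [(-29.0, -16.0), (-16.0, 14.0), (12.5, -26.0)]
chan u side [(-28.5, -21.0), (-16.5, 19.0), (13.0, -27.0)]
chan u side [(-29.0, -22.0), (-16.5, 19.0), (13.0, -23.0)]
chan u side [(13.0, -22.0)]
bar u top [(7.5, 18.0), (32.5, -18.0), (37.5, 19.0)]
bar u top [(7.0, 7.0), (16.5, 14.0), (32.0, -8.0), (38.0, 9.0)]
bar u side [(4.5, 16.0), (31.0, -19.0), (36.5, 21.0)]
bar u side [(4.5, 16.0), (30.5, -19.0), (36.5, 19.0)]
```

The channel sits about 4 mm to −v of the bar's centre line (top −4.2, side −3.3) and is parallel to it, with its hole about 20 mm short. I correct that and go down to just above the bar.

{"name": "jog_arm", "arguments": {"moves": [0,-0.004,0,-0.1,0.3,0,-0.004,0.02,-0.1,0.3,0,-0.004,0.035,-0.1,0.3,0,-0.004,0.045,-0.1,0.3,0,-0.004,0.045,-0.1,0.3,0,-0.004,0.045,-0.1,0.3]}}

```text
time_s: 11.5
ee_pos: [0.5273, -0.0138, 0.1558]
tool_rot: [3.141, -0.001, 0.147]
force: [0.1, 0.2, -3.1]
gripper_width: 0.0448
finger_force: 35.0
```

Run:
```python
from h import *
delta(.5271,-.0173,.137,8.3)
t=grab('top');f=grab('side'); s=telemetry.get_state(); zc=s['ee_pos'][2]+.0167; v=np.arange(-35,35,.5); A=np.arange
print('zc',zc)
for lo,hi in((18,22),(22,27)):
    print('bar v  top',prof(t,.15,A(lo,hi,1),v),'side',prof(f,.15,A(lo,hi,1),v))
for lo,hi in((0,4),(4,8),(8,12)):
    print('chan v top',prof(t,zc,A(lo,hi,1),v),'side',prof(f,zc,A(lo,hi,1),v))
for lo,hi in((-42,-36),(-12,-6)): print('chan v side',prof(f,zc,A(lo,hi,1),v))
u=A(-40,45,.5)
for lo,hi in((-22,-18),(-18,-14)): print('chan end u top',prof(t,zc,u,A(lo,hi,1),'u'))
for lo,hi in((0,6),(6,10),(12,18)): print('chan u side',prof(f,zc,u,A(lo,hi,1),'u'))
```

```text
t 11.5 pos [ 0.5273 -0.0138  0.1558] rpy [ 1.7998e+02 -5.0000e-02  8.4000e+00] w 0.0448 F [ 0.06  0.2  -3.14] q6 67.8
shift mm [-0.7  3.4 18.8] turn 0.1
zc 0.1727399208854704
bar v  top [(-18.0, 22.0), (19.0, -23.0)] side [(-14.5, 15.0), (19.5, -15.0)]
bar v  top [(-17.5, 30.0), (18.0, -25.0)] side [(-15.0, 24.0), (19.0, -16.0)]
chan v top [(-22.0, 31.0), (0.5, -12.0), (12.0, 10.0), (17.5, -8.0)] side [(-18.5, 26.0), (26.0, -12.0)]
chan v top [(-21.5, 27.0), (15.5, -13.0)] side [(-18.5, 22.0), (27.0, -15.0)]
chan v top [(-21.0, 23.0), (14.0, -19.0)] side [(-19.5, 21.0), (26.5, -12.0)]
chan v side [(-19.5, 14.0), (5.0, 11.0), (27.0, -13.0)]
chan v side [(-19.5, 15.0), (27.0, -13.0)]
chan end u top [(-6.0, 12.0), (16.5, -20.0), (35.5, 29.0), (42.5, -18.0)]
chan end u top [(-6.0, 22.0), (17.0, -19.0), (35.0, 18.0), (42.5, -14.0)]
chan u side [(-11.0, 9.0), (13.5, -26.0), (31.0, 23.0), (39.0, -25.0)]
chan u side [(-27.5, -12.0), (-15.5, 14.0), (12.5, -7.0), (25.5, -14.0), (31.5, 21.0), (39.0, -30.0)]
chan u side [(-24.0, -14.0), (-15.5, 14.0), (26.0, -21.0), (31.0, 23.0), (39.5, -28.0)]
```

{"name": "jog_arm", "arguments": {"moves": [0,0.001,0,0,0.3,0,0.001,0.003,0,0.3,0,0.001,0.006,0,0.3,0,0.001,0.009,0,0.3,0,0.001,0.011,0,0.3,0,0.001,0.011,0,0.3]}}

```text
time_s: 12.35
ee_pos: [0.5269, -0.0147, 0.144]
tool_rot: [-3.141, 0.0, 0.147]
force: [-0.7, 0.1, -2.2]
gripper_width: 0.0447
finger_force: 35.0
```

{"name": "jog_arm", "arguments": {"moves": [0,0,0.0015,0,0.3,0,0,0.003,0,0.3,0,0,0.0045,0,0.3,0,0,0.0045,0,0.3]}}

```text
time_s: 12.85
ee_pos: [0.5269, -0.0147, 0.1396]
tool_rot: [-3.141, 0.0, 0.147]
force: [0.9, -1.2, -2.1]
gripper_width: 0.0447
finger_force: 35.0
```

{"name": "jog_arm", "arguments": {"moves": [0,0,0.001,0,0.3,0,0,0.002,0,0.3,0,0,0.002,0,0.3]}}

```text
time_s: 13.22
ee_pos: [0.527, -0.0147, 0.1377]
tool_rot: [-3.142, 0.0, 0.147]
force: [0.4, -0.6, -1.6]
gripper_width: 0.0446
finger_force: 35.0
```

{"name": "jog_arm", "arguments": {"moves": [0,0,0.0007,0,0.3,0,0,0.0014,0,0.3,0,0,0.0014,0,0.3]}}

```text
time_s: 13.6
ee_pos: [0.5271, -0.0147, 0.1373]
tool_rot: [3.141, 0.0, 0.147]
force: [-4.5, 0.4, 6.1]
gripper_width: 0.0445
finger_force: 35.0
```

Seated on the bar at about z = 0.1375, as predicted. I relieve the pressure slightly and slide towards the stop.

{"name": "jog_arm", "arguments": {"moves": [0,0,-0.0007,0,0.3,0.004,0,-0.0007,0,0.3,0.008,0,-0.0007,0,0.3,0.012,0,-0.0007,0,0.3,0.014,0,-0.0007,0,0.3,0.014,0,-0.0007,0,0.3]}}

```text
time_s: 14.35
ee_pos: [0.5414, -0.0128, 0.1373]
tool_rot: [3.141, -0.001, 0.147]
force: [-2.6, -0.8, 4.5]
gripper_width: 0.0444
finger_force: 35.0
```

{"name": "jog_arm", "arguments": {"moves": [0.001,0,-0.0003,0,0.3,0.002,0,-0.0003,0,0.3,0.003,0,-0.0003,0,0.3,0.003,0,-0.0003,0,0.3]}}

```text
time_s: 14.85
ee_pos: [0.544, -0.0122, 0.1373]
tool_rot: [-3.142, -0.0, 0.147]
force: [-3.0, -0.5, 3.3]
gripper_width: 0.045
finger_force: 35.0
```

{"name": "jog_arm", "arguments": {"moves": [0.0007,0,0,0,0.3,0.0014,0,0,0,0.3,0.0014,0,0,0,0.3]}}

```text
time_s: 15.22
ee_pos: [0.5453, -0.012, 0.1373]
tool_rot: [-3.142, -0.0, 0.147]
force: [-2.6, -0.4, 3.5]
gripper_width: 0.0447
finger_force: 35.0
```

{"name": "jog_arm", "arguments": {"moves": [0.0007,0,0,0,0.3,0.0014,0,0,0,0.3,0.0014,0,0,0,0.3]}}

```text
time_s: 15.6
ee_pos: [0.5467, -0.0118, 0.1373]
tool_rot: [-3.142, -0.0, 0.147]
force: [-1.9, -0.2, 2.1]
gripper_width: 0.0444
finger_force: 35.0
```

{"name": "jog_arm", "arguments": {"moves": [0.0005,0,0,0,0.3,0.001,0,0,0,0.3,0.001,0,0,0,0.3]}}

```text
time_s: 15.98
ee_pos: [0.547, -0.0118, 0.1373]
tool_rot: [-3.142, 0.002, 0.147]
force: [-6.0, -0.9, 4.5]
gripper_width: 0.0448
finger_force: 35.0
```

{"name": "jog_arm", "arguments": {"moves": [0.0005,0,0,0,0.3,0.0005,0,0,0,0.3]}}

```text
time_s: 16.23
ee_pos: [0.547, -0.0117, 0.1373]
tool_rot: [-3.141, 0.003, 0.147]
force: [-7.6, -1.8, 6.3]
gripper_width: 0.0444
finger_force: 35.0
```

Firm against the stop. I release, lift clear, and check.

{"name": "jog_arm", "arguments": {"moves": [-0.0007,0,-0.0005,0,0.3,-0.0007,0,-0.0005,0,0.6,-0.0007,0,-0.0005,0,0.8,-0.0007,0,-0.0005,0,0.8,-0.0007,0,-0.0005,0,0.8,-0.0007,0,-0.0005,0,0.8,-0.0007,0,-0.03,0,0.8,-0.0007,0,-0.08,0,0.8,-0.0007,-0.05,-0.12,0,0.8,-0.0007,-0.1,-0.12,0,0.8,-0.0007,-0.16,-0.12,0,0.8,-0.0007,-0.21,-0.12,0,0.8]}}

```text
time_s: 17.73
ee_pos: [0.5162, 0.198, 0.2577]
tool_rot: [-3.141, -0.001, 0.147]
force: [0.0, 0.4, -0.4]
gripper_width: 0.0754
finger_force: 0.0
```

Run:
```python
from h import *
t=grab('top');f=grab('side'); v=np.arange(-35,35,.5); A=np.arange; u=A(-90,55,.5)
delta(.59,.30,.2,20.5)
for n,c in(('top',t),('side',f)):
    for lo,hi in((-55,-45),(-35,-25),(15,25)): print(n,'chan v',prof(c,.154,A(lo,hi,1),v))
    for lo,hi in((-7,-1),(1,7),(12,18)): print(n,'u',prof(c,.154,u,A(lo,hi,1),'u'))
    print(n,'hole v',prof(c,.154,A(-3,4,1),v))
W=pts(f); m=(abs(W[...,2]-.155)<.012)&(W[...,0]>.52)&(W[...,0]<.6)&(abs(W[...,1]+.01)<.03); print(np.median(W[m][:,2]))
# thumbscrew wing, plane z=.0905 (wing top) in block axes
th=np.radians(20.7); ex=np.array([np.cos(th),np.sin(th)]); ey=np.array([-ex[1],ex[0]])
for n,c in(('top',t),('side',f)):
    W=pts(c); m=(W[...,2]>.068)&(W[...,2]<.12)&(abs(W[...,0]-.59)<.03)&(abs(W[...,1]-.3)<.03); p=W[m]
    q=(p[:,:2]-[.59,.30])@np.array([ex,ey]).T; print(n,'wing n',len(p),p.mean(0).round(4),'u',q[:,0].min().round(4),q[:,0].max().round(4),'v',q[:,1].min().round(4),q[:,1].max().round(4))
    R=c['image'][...,:].astype(int); P=proj(c,[.59,.30,.085]); print('pix',P)
```

```text
t 17.82 pos [0.5156 0.1997 0.2574] rpy [-1.7995e+02 -1.0000e-02  8.7300e+00] w 0.0751 F [ 0.18 -0.27 -0.55] q6 90.7
shift mm [ 88.7 -87.8  57.5] turn -11.8
top chan v [(-22.5, 28.0), (24.5, -29.0)]
top chan v [(-22.5, 27.0), (24.5, -28.0)]
top chan v [(-22.0, 22.0), (24.5, -24.0)]
top u [(-86.5, -7.0), (-81.0, 27.0), (-4.5, -35.0), (5.5, 34.0), (33.0, -8.0), (38.5, 7.0)]
top u [(-80.0, 26.0), (-5.0, -30.0), (6.5, 32.0)]
top u [(-82.5, 25.0), (-73.0, 7.0), (32.5, -13.0), (37.5, 11.0), (45.5, -34.0), (52.5, 7.0)]
top hole v [(-22.5, 30.0), (-10.5, -31.0), (11.0, 26.0), (24.5, -23.0)]
side chan v [(-19.0, 23.0), (26.0, -16.0)]
side chan v [(-31.5, 8.0)]
side chan v [(-16.0, 19.0)]
side u [(-84.0, 21.0), (-79.0, -7.0), (-75.5, 10.0), (-35.5, -31.0), (-28.5, 9.0)]
side u [(-82.5, 22.0), (-35.0, -30.0), (-20.5, 7.0), (47.0, 9.0)]
side u [(-83.5, 23.0), (-75.5, 8.0), (-35.5, -30.0), (-21.0, 15.0), (43.5, 15.0)]
side hole v [(-19.5, 14.0)]
0.15316460152355993
top wing n 36 [0.5907 0.2982 0.0854] u -0.0163 0.0157 v -0.0083 0.0039
pix [242.57473907 208.5787408 ]
side wing n 99 [0.5884 0.3051 0.0823] u -0.0152 0.0159 v -0.0006 0.0111
pix [287.80921082 293.49388804]
```

The arm sits at the stop. In the top view its hole is centred within about 1 mm of the bar hole found earlier, and the channel is level. Now the thumbscrew.

Run:
```python
from h import *
delta(.5915,.3015,.13,20.7)
```

```text
t 17.82 pos [0.5156 0.1997 0.2574] rpy [-1.7995e+02 -1.0000e-02  8.7300e+00] w 0.0751 F [ 0.18 -0.27 -0.55] q6 90.7
shift mm [ 90.4 -89.  127.5] turn -12.0
```

{"name": "jog_arm", "arguments": {"moves": [0.03,-0.03,0,-6,0.8,0.06,-0.06,0,-12,0.8,0.09,-0.089,0.03,-12,0.8,0.09,-0.089,0.08,-12,0.8,0.09,-0.089,0.127,-12,0.8,0.09,-0.089,0.127,-12,0.8,0.09,-0.089,0.127,-12,0.8]}}

```text
time_s: 18.7
ee_pos: [0.5942, 0.297, 0.1326]
tool_rot: [3.141, -0.003, 0.355]
force: [0.0, -0.5, 0.5]
gripper_width: 0.075
finger_force: 0.0
```

Run:
```python
from h import *
delta(.5915,.3015,.058,20.7)
f=grab('side'); W=pts(f)
m=(W[...,2]>.125)&(W[...,2]<.24)&(abs(W[...,0]-.59)<.05)&(W[...,1]>.25)&(W[...,1]<.42); p=W[m]
h,e=np.histogram(p[:,2],np.arange(.125,.245,.005)); print(h.tolist()); 
for lo,hi in((.14,.165),(.165,.19)):
    q=p[(p[:,2]>lo)&(p[:,2]<hi)]; print(len(q),q.mean(0).round(4) if len(q) else '', q.min(0).round(3) if len(q) else '')
```

```text
t 18.7 pos [0.5942 0.297  0.1326] rpy [ 1.7999e+02 -1.7000e-01  2.0370e+01] w 0.075 F [ 0.04 -0.5   0.54] q6 86.4
shift mm [-1.2 -5.2 74.6] turn -0.3
[0, 0, 1, 1, 9, 15, 9, 10, 11, 10, 12, 6, 1, 0, 0, 0, 0, 0, 0, 0, 0, 2, 37]
44 [0.5754 0.3428 0.1549] [0.567 0.331 0.144]
40 [0.5752 0.3439 0.1746] [0.567 0.34  0.165]
```

{"name": "jog_arm", "arguments": {"moves": [-0.0012,-0.0052,0,-0.3,0.8,-0.0012,-0.0052,0.03,-0.3,0.8,-0.0012,-0.0052,0.055,-0.3,0.8,-0.0012,-0.0052,0.07,-0.3,0.8,-0.0012,-0.0052,0.077,-0.3,0.8,-0.0012,-0.0052,0.077,-0.3,0.8], "squeeze": 20}}

```text
time_s: 19.5
ee_pos: [0.5901, 0.3018, 0.0538]
tool_rot: [3.142, -0.001, 0.361]
force: [-0.1, 0.9, -0.0]
gripper_width: 0.075
finger_force: 0.0
```

Run:
```python
from h import *
delta(.5915,.3015,.055,20.7)
f=grab('side'); W=pts(f)
th=np.radians(20.7); ex=np.array([np.cos(th),np.sin(th)]); ey=np.array([-ex[1],ex[0]])
m=(W[...,2]>.06)&(W[...,2]<.125)&(abs(W[...,0]-.59)<.06)&(abs(W[...,1]-.31)<.06); p=W[m]
q=np.c_[(p[:,:2]-[.5915,.3015])@np.array([ex,ey]).T,p[:,2]]*1000
for lo,hi in((-25,-15),(-15,-6),(-6,3),(3,12),(12,20),(30,40),(40,55)):
    r=q[(q[:,1]>lo)&(q[:,1]<hi)]
    if len(r): print(lo,hi,len(r),r.mean(0).round(1),r.min(0).round(1),r.max(0).round(1))
```

```text
t 19.5 pos [0.5901 0.3018 0.0538] rpy [ 1.800e+02 -4.000e-02  2.071e+01] w 0.075 F [-0.07  0.85 -0.05] q6 86.6
shift mm [ 1.2  0.8 -1.2] turn 0.0
40 55 52 [-2.5 51.  83.9] [-11.5  47.5  67.5] [ 7.4 53.8 99.2]
```

{"name": "jog_arm", "arguments": {"moves": [0.001,0.0005,0,0,0.8,0.001,0.0005,0,0,0.4,0.001,0.0005,0,0,0,0.001,0.0005,0,0,0,0.001,0.0005,0,0,0,0.001,0.0005,0,0,0,0.001,0.0005,0,0,0,0.001,0.0005,0,0,0,0.001,0.0005,0,0,0,0.001,0.0005,0,0,0,0.001,0.0005,0,0,0,0.001,0.0005,0,0,0], "squeeze": 40}}

```text
time_s: 21.05
ee_pos: [0.5909, 0.3016, 0.0533]
tool_rot: [3.142, 0.0, 0.361]
force: [0.4, 0.1, -0.5]
gripper_width: 0.0079
finger_force: 40.0
```

{"name": "jog_arm", "arguments": {"moves": [0,0,-0.01,0,0,0,0,-0.03,0,0,0,0,-0.06,0,0,0,0,-0.11,0,0,0,0,-0.155,0,0,0,0,-0.165,0,0,0,0,-0.165,0,0]}}

```text
time_s: 21.92
ee_pos: [0.5909, 0.3016, 0.2186]
tool_rot: [3.142, -0.001, 0.361]
force: [-0.1, -0.2, -1.1]
gripper_width: 0.008
finger_force: 40.0
```

Run:
```python
from h import *
delta(.5872,-.0058,.22,98.4)
```

```text
t 21.93 pos [0.5909 0.3016 0.2186] rpy [ 1.80e+02 -4.00e-02  2.07e+01] w 0.008 F [-0.1  -0.21 -1.13] q6 86.6
shift mm [-112.1  286.2   -1.4] turn -77.7
```

{"name": "jog_arm", "arguments": {"moves": [-0.02,0.05,0,-10,0,-0.04,0.1,0,-20,0,-0.06,0.15,0,-30,0,-0.08,0.2,0,-40,0,-0.1,0.25,0,-50,0,-0.112,0.286,0,-60,0,-0.112,0.286,0,-70,0,-0.112,0.286,0,-77.7,0,-0.112,0.286,0,-77.7,0,-0.112,0.286,0,-77.7,0]}}

```text
time_s: 23.18
ee_pos: [0.5865, -0.0053, 0.2168]
tool_rot: [-3.139, -0.001, 1.716]
force: [-0.1, -0.6, -1.2]
gripper_width: 0.008
finger_force: 40.0
```

Run:
```python
from h import *
delta(.5872,-.0058,.22,98.4)
f=grab('side'); t=grab('top')
B=cv2.resize(f['image'][110:235,290:410][...,::-1],None,fx=4.8,fy=4.8,interpolation=cv2.INTER_CUBIC)
cv2.imwrite('pics/s6.png',B)
W=pts(f); 
for c in(.5872,):
    m=(W[...,2]>.168)&(W[...,2]<.30)&(np.hypot(W[...,0]-.585,W[...,1])<.05); p=W[m]
    for lo in np.arange(.168,.29,.006):
        q=p[(p[:,2]>=lo)&(p[:,2]<lo+.006)]
        if len(q): print(round(lo,3),len(q),q.mean(0).round(4),q[:,0].min().round(4),q[:,0].max().round(4),q[:,1].min().round(3))
```

```text
t 23.18 pos [ 0.5865 -0.0053  0.2168] rpy [-1.7986e+02 -5.0000e-02  9.8310e+01] w 0.008 F [-0.12 -0.57 -1.16] q6 -19.9
shift mm [-0.6  0.6 -3.2] turn -0.1
0.168 3 [0.6232 0.0118 0.1684] 0.6222 0.6245 0.006
0.18 1 [ 0.5835 -0.005   0.1843] 0.5835 0.5835 -0.005
0.186 4 [ 0.5842 -0.0011  0.1905] 0.5805 0.5875 -0.003
0.192 2 [0.5835 0.0024 0.1932] 0.5827 0.5842 0.001
0.198 2 [0.5894 0.003  0.2036] 0.5798 0.599 -0.0
0.204 27 [0.5832 0.0039 0.2076] 0.5705 0.5991 -0.009
0.21 43 [5.823e-01 4.000e-04 2.124e-01] 0.5709 0.5957 -0.016
0.216 9 [0.5851 0.0013 0.2191] 0.5778 0.5905 -0.003
0.222 10 [0.5845 0.002  0.2259] 0.5752 0.5921 -0.003
0.228 15 [0.586  0.0041 0.2317] 0.5709 0.5979 0.0
0.234 17 [0.5791 0.0016 0.237 ] 0.5687 0.5975 -0.019
0.24 29 [0.5811 0.0042 0.2427] 0.5684 0.5984 -0.015
0.246 29 [0.5846 0.0025 0.2484] 0.5692 0.5995 -0.018
0.252 42 [0.5831 0.0009 0.2544] 0.5686 0.5992 -0.013
0.258 23 [0.5856 0.0019 0.2611] 0.5692 0.6002 -0.01
0.264 20 [0.5852 0.0014 0.2665] 0.5695 0.5999 -0.008
0.27 27 [0.5817 0.0011 0.2731] 0.567 0.6005 -0.017
0.276 25 [0.5845 0.001  0.2791] 0.5688 0.6006 -0.014
0.282 22 [0.5842 0.0012 0.2855] 0.5682 0.5988 -0.012
0.288 24 [5.833e-01 1.000e-04 2.907e-01] 0.5681 0.5986 -0.012
```

View pics/s6.png

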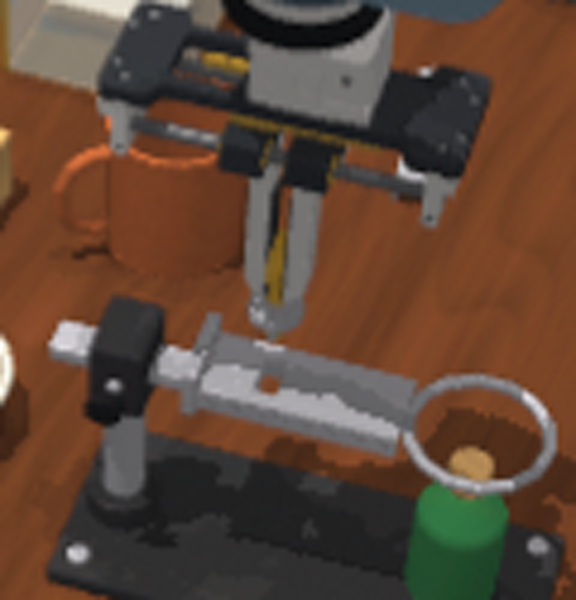

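The arm sits on the bracket against the stop, ring round the bottle. The hole is at crop (268,385). The screw hangs from the fingers with its cup at (275,312) and shank tip at about (268,347).

Run:
```python
from h import *
f=load('side'); t=load('top')
for n,(x,y),z in(('tip',(268,347),.1865),('hole',(268,385),.154),('cup',(275,312),.209)):
    w=ray(f,(x+.5)/4.8-.5+290,(y+.5)/4.8-.5+110,z)[:2]; d=(w-O)*1000; print(n,w.round(4),'u,v',(d@EX).round(1),(d@EY).round(1))
us=np.arange(-20,22,2);vs=np.arange(-20,22,2)
print('hole, side, z=.154; cols u -20..20'); 
for v,row in zip(vs,rect(f,.154,us,vs).astype(int)): print('%4d '%v,' '.join('%3d'%x for x in row))
print('shank tip plane z=.19')
for v,row in zip(vs,rect(f,.19,us,vs).astype(int)): print('%4d '%v,' '.join('%3d'%x for x in row))
```

```text
tip [0.5836 0.0047] u,v -1.5 13.5
hole [0.5829 0.0014] u,v -2.6 10.3
cup [5.831e-01 2.000e-04] u,v -2.6 9.2
hole, side, z=.154; cols u -20..20
 -20   90  87  89  95  94  92  91  93 104 122 121 114 106 122 130 121 110  91  85  91  90
 -18  104 101 104 110 111 106 102 106 127 164 172 160 151 162 173 173 154 110  98 105 103
 -16  114 112 112 114 116 114 113 112 125 156 168 175 177 176 158 161 153 115 108 111 111
 -14  114 115 115 116 115 114 115 115 119 128 133 144 155 152 126 127 126 111 115 115 115
 -12  116 115 115 116 116 115 114 113 115 118 120 122 125 124 115 118 116 113 115 115 115
 -10  115 115 111 110 112 113 110 107 107 109 113 116 115 113 112 114 114 113 114 114 115
  -8  109 110 105 103 108 113 107 101 102 104 106 107 108 112 113 113 114 114 113 114 115
  -6  102 103 100 100 106 112 105  99  97  99 100 101 105 113 114 114 114 114 114 114 114
  -4   99 100  99 100 103 105 100  96  95  97  96  96 104 112 113 114 114 114 114 113 113
  -2  100 100  99 100  99  99  97  94  94  94  94  95 104 104 104 110 113 113 111 107 109
   0  100 100  99  99 100  98  94  91  92  93  93  96 105
[... 2144 characters left out ...]
83  84  82  82  86  91  97 100  98  85  81  82  79  80  79  77  77  81
   8   79  80  81  83  83  80  81  86  91  96  92  84  74  73  74  76  79  78  76  76  79
  10   78  77  81  84  83  78  73  82  94  98  83  66  64  73  76  77  77  77  77  77  78
  12   87  83  85  85  89  95  94  91  95 101 102  89  81  82  79  84  84  84  82  80  84
  14  103 101  99  95 103 132 150 141 129 132 151 153 141 111  91  97  96  96  95  93  98
  16  114 115 111 108 113 145 177 175 173 173 173 172 171 126 101 109 108 110 109 107 108
  18  115 115 115 115 115 127 144 154 165 172 150 136 144 120 111 114 113 114 115 115 114
  20  117 116 115 114 115 118 121 125 131 139 125 117 120 113 114 115 115 115 115 115 115
```

{"name": "jog_arm", "arguments": {"moves": [-0.0004,0.0004,0,-0.1,0,-0.0004,0.0004,0.015,-0.1,0,-0.0004,0.0004,0.027,-0.1,0,-0.0004,0.0004,0.03,-0.1,0,-0.0004,0.0004,0.03,-0.1,0]}}

```text
time_s: 23.9
ee_pos: [0.5875, -0.0059, 0.1879]
tool_rot: [-3.141, -0.0, 1.719]
force: [0.3, 0.4, -0.8]
gripper_width: 0.0081
finger_force: 40.0
```

{"name": "jog_arm", "arguments": {"moves": [0,0,0.001,0,0,0,0,0.002,0,0,0,0,0.003,0,0,0,0,0.003,0,0]}}

```text
time_s: 24.4
ee_pos: [0.5877, -0.0059, 0.1853]
tool_rot: [-3.142, -0.0, 1.719]
force: [0.1, -0.1, -1.2]
gripper_width: 0.0081
finger_force: 40.0
```

{"name": "jog_arm", "arguments": {"moves": [0,-0.0003,0.001,0,0,0,-0.0003,0.002,0,0,0,-0.0003,0.002,0,0]}}

```text
time_s: 24.78
ee_pos: [0.5873, -0.0059, 0.1832]
tool_rot: [-3.141, -0.0, 1.719]
force: [1.2, -0.5, -1.5]
gripper_width: 0.0079
finger_force: 40.0
```

{"name": "jog_arm", "arguments": {"moves": [0,0,0.001,0,0,0,0,0.0015,0,0,0,0,0.0015,0,0]}}

```text
time_s: 25.15
ee_pos: [0.5874, -0.0059, 0.1818]
tool_rot: [-3.142, -0.0, 1.719]
force: [0.0, 0.2, -0.0]
gripper_width: 0.0081
finger_force: 40.0
```

{"name": "jog_arm", "arguments": {"moves": [0,0,0.001,0,0,0,0,0.0015,0,0,0,0,0.0015,0,0]}}

```text
time_s: 25.52
ee_pos: [0.5874, -0.0059, 0.1803]
tool_rot: [-3.141, -0.0, 1.719]
force: [-0.2, 0.0, -1.0]
gripper_width: 0.008
finger_force: 40.0
```

{"name": "jog_arm", "arguments": {"moves": [0,0,0.001,0,0,0,0,0.0015,0,0,0,0,0.0015,0,0]}}

```text
time_s: 25.9
ee_pos: [0.5874, -0.0059, 0.1788]
tool_rot: [-3.141, -0.0, 1.719]
force: [0.2, -0.8, -1.3]
gripper_width: 0.008
finger_force: 40.0
```

{"name": "jog_arm", "arguments": {"moves": [0,0,0.001,0,0,0,0,0.002,0,0,0,0,0.002,0,0]}}

```text
time_s: 26.28
ee_pos: [0.5873, -0.0059, 0.1767]
tool_rot: [-3.141, -0.0, 1.719]
force: [0.1, 1.0, -0.5]
gripper_width: 0.0078
finger_force: 40.0
```

{"name": "jog_arm", "arguments": {"moves": [0,0,0.001,0,0,0,0,0.002,0,0,0,0,0.002,0,0]}}

```text
time_s: 26.65
ee_pos: [0.5873, -0.0059, 0.1747]
tool_rot: [-3.141, -0.0, 1.719]
force: [0.3, -0.2, -0.2]
gripper_width: 0.0081
finger_force: 40.0
```

{"name": "jog_arm", "arguments": {"moves": [0,0,0.001,0,0,0,0,0.002,0,0,0,0,0.002,0,0]}}

```text
time_s: 27.02
ee_pos: [0.5874, -0.0059, 0.1727]
tool_rot: [-3.141, -0.0, 1.719]
force: [-0.0, 0.5, -0.5]
gripper_width: 0.008
finger_force: 40.0
```

Both holes are passed with no resistance. I continue until the cup lands (expected at z ≈ 0.1673).

{"name": "jog_arm", "arguments": {"moves": [0,0,0.001,0,0,0,0,0.002,0,0,0,0,0.003,0,0,0,0,0.004,0,0,0,0,0.004,0,0]}}

```text
time_s: 27.65
ee_pos: [0.5874, -0.0059, 0.1687]
tool_rot: [-3.141, -0.0, 1.719]
force: [0.1, 0.4, -1.7]
gripper_width: 0.0078
finger_force: 40.0
```

{"name": "jog_arm", "arguments": {"moves": [0,0,0.001,0,0,0,0,0.002,0,0,0,0,0.002,0,0]}}

```text
time_s: 28.02
ee_pos: [0.5875, -0.006, 0.1672]
tool_rot: [-3.142, 0.0, 1.719]
force: [-0.8, 0.7, 1.4]
gripper_width: 0.0081
finger_force: 40.0
```

{"name": "jog_arm", "arguments": {"moves": [0,0,0.001,0,0,0,0,0.002,0,0,0,0,0.003,0,0,0,0,0.004,0,0,0,0,0.005,0,0,0,0,0.005,0,0]}}

```text
time_s: 28.78
ee_pos: [0.5876, -0.006, 0.1629]
tool_rot: [3.141, 0.0, 1.719]
force: [-4.3, 0.2, 7.5]
gripper_width: 0.0083
finger_force: 40.0
```

{"name": "jog_arm", "arguments": {"moves": [0,0,0.001,0,0,0,0,0.0021,0,0,0,0,0.0021,0,0,0,0,0.0021,0,0]}}

```text
time_s: 29.28
ee_pos: [0.5876, -0.006, 0.1614]
tool_rot: [3.141, 0.0, 1.719]
force: [-5.4, -0.2, 11.8]
gripper_width: 0.0083
finger_force: 40.0
```

{"name": "jog_arm", "arguments": {"moves": [0,0,0,6,0,0,0,0,12,0,0,0,0,18,0,0,0,0,24,0,0,0,0,30,0,0,0,0,30,0]}}

```text
time_s: 30.02
ee_pos: [0.5876, -0.0054, 0.1614]
tool_rot: [3.142, -0.001, 1.195]
force: [-5.2, 1.9, 9.4]
gripper_width: 0.0076
finger_force: 40.0
```

Run:
```python
from h import *
delta(.5876,-.006,.1614,8.4); print(telemetry.get_state()['ft_torque'])
```

```text
t 30.02 pos [ 0.5876 -0.0054  0.1614] rpy [ 1.800e+02 -5.000e-02  6.849e+01] w 0.0076 F [-5.18  1.91  9.38] q6 9.9
shift mm [-0.5  0.2  0. ] turn 60.1
[0.4191315  0.99777429 0.034366  ]
```

{"name": "jog_arm", "arguments": {"moves": [0,0,0,7,0,0,0,0,14,0,0,0,0,21,0,0,0,0,28,0,0,0,0,35,0,0,0,0,42,0,0,0,0,49,0,0,0,0,56,0,0,0,0,60,0,0,0,0,60,0]}}

```text
time_s: 31.28
ee_pos: [0.5876, -0.0053, 0.1614]
tool_rot: [-3.141, -0.0, 0.148]
force: [-5.7, 2.1, 10.7]
gripper_width: 0.008
finger_force: 40.0
```

Run:
```python
from h import *
delta(.5876,-.006,.1614,8.4); print(telemetry.get_state()['ft_torque'])
```

```text
t 31.27 pos [ 0.5876 -0.0053  0.1614] rpy [-1.7994e+02 -2.0000e-02  8.5000e+00] w 0.008 F [-5.65  2.11 10.73] q6 69.9
shift mm [-0.1  0.7 -0. ] turn 0.1
[0.54768502 1.04682538 0.01300878]
```

{"name": "jog_arm", "arguments": {"moves": [0,0,-0.001,0,0,0,0,-0.002,0,0,0,0,-0.0025,0,0,0,0,-0.0025,0,0]}}

```text
time_s: 31.78
ee_pos: [0.5875, -0.0053, 0.1628]
tool_rot: [-3.14, -0.0, 0.149]
force: [-3.5, 2.6, 4.8]
gripper_width: 0.008
finger_force: 40.0
```

{"name": "jog_arm", "arguments": {"moves": [0,0,-0.0005,0,0,0,0,-0.0008,0,0,0,0,-0.0008,0,0]}}

```text
time_s: 32.15
ee_pos: [0.5874, -0.0053, 0.163]
tool_rot: [-3.14, -0.0, 0.149]
force: [-1.5, 4.4, 3.6]
gripper_width: 0.0083
finger_force: 40.0
```

The pin has caught under the bracket: the tool no longer rises with the command. I let go and lift clear.

{"name": "jog_arm", "arguments": {"moves": [0,0,-0.0003,0,0,0,0,-0.0003,0,0.3,0,0,-0.0003,0,0.5,0,0,-0.0003,0,0.5,0,0,-0.0003,0,0.5,0,0,-0.0003,0,0.5,0,0,-0.0003,0,0.5,0,0,-0.02,0,0.5,0,0,-0.06,0,0.5,0,0,-0.11,0,0.5,0,0,-0.15,0,0.5,0,0,-0.15,0,0.5]}}

```text
time_s: 33.65
ee_pos: [0.5894, -0.0063, 0.3191]
tool_rot: [3.138, -0.009, 0.149]
force: [0.5, -0.4, 0.6]
gripper_width: 0.0469
finger_force: 0.0
```

{"name": "jog_arm", "arguments": {"moves": [0,0.06,0,0,0.5,0,0.12,0,0,0.5,0,0.18,0,0,0.5,0,0.24,0,0,0.5,0,0.25,0,0,0.5,0,0.25,0,0,0.5]}}

```text
time_s: 34.4
ee_pos: [0.624, -0.2531, 0.312]
tool_rot: [-3.14, 0.001, 0.148]
force: [-0.1, 1.1, -0.1]
gripper_width: 0.0471
finger_force: 0.0
```

Run:
```python
from h import *
delta(.5876,-.006,.1614,8.4)
t=grab('top');f=grab('side'); v=np.arange(-35,35,.5); A=np.arange
print('chan v top',[prof(t,.154,A(lo,lo+8,1),v) for lo in(-55,-35,-25)])
for n,c in(('top',t),('side',f)):
    W=pts(c); D=W[...,:2]-O; U=D@EX*1000; V=D@EY*1000; Z=W[...,2]*1000
    m=(Z>172)&(Z<215)&(abs(U)<28)&(abs(V)<28); q=np.c_[U[m],V[m],Z[m]]; print(n,'wing',len(q),q.mean(0).round(1),q.min(0).round(1),q.max(0).round(1))
    w,e=np.linalg.eigh(np.cov(q[:,:2].T)); print('long axis deg vs bracket',np.degrees(np.arctan2(e[1,1],e[0,1])).round(1))
    k=(abs(U+45)<20)&(abs(V-2)<12)&(abs(Z-154)<12); print('arm z',np.median(Z[k]).round(1), 'near ring', np.median(Z[(U<-10)&(U>-22)&(abs(V-2)<10)&(abs(Z-154)<12)]).round(1))
# full views side by side for a last numeric sanity only
```

```text
t 34.4 pos [ 0.624  -0.2531  0.312 ] rpy [-1.7991e+02  8.0000e-02  8.4600e+00] w 0.0471 F [-0.14  1.13 -0.11] q6 49.8
shift mm [   0.6 -249.5  151. ] turn 0.1
chan v top [[(-22.5, 28.0), (24.5, -30.0)], [(-22.0, 27.0), (24.5, -28.0)], [(-32.5, -6.0), (-22.5, 31.0), (-7.5, -7.0), (-0.5, 8.0), (24.0, -24.0)]]
top wing 40 [-1.00e-01  3.60e+00  1.94e+02] [-15.1  -3.2 175.4] [ 14.8  10.4 204. ]
long axis deg vs bracket 177.3
arm z 153.3 near ring 152.3
side wing 98 [ -0.3   6.  190.9] [-16.3  -1.9 174.2] [ 16.   11.5 203.7]
long axis deg vs bracket -178.2
arm z 153.5 near ring 155.0
```

The wing lies within 3° of the bracket line, centred on the hole, at the locked height. The arm is level and the gripper is clear, so I hand in.

```bash
python3 -c "
from plant import bot
print(bot.finish_job())"
```

```text
the job is handed in; nothing more can be done
None
```

The ring arm is on the bracket against its stop, and the thumbscrew is through both holes, pressed, turned a quarter turn clockwise and let go. My last measurements put its wings within 3° of the bracket line and the gripper clear. I handed the job in at about 34 s; no verdict came back. While I was feeling for the table before the first grip, the fingertips pressed on something (probably the table) with about 65 N at the wrist, and I can't tell whether that counts against the 40 N limit.

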